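# Set the standards on their footprint pads

### The arm

A 6-joint arm with a two-finger parallel gripper is mounted at the origin on the work surface. World frame = base frame: x ahead of the robot, y to its left, z up, the work surface at z = 0. Lengths are in mm, angles in rad, forces in N, time in s.
With the tool pointing down it reaches from about 400 to 925 mm from the base axis. Payload 12.5 kg.
Tool frame: the origin (TCP) lies on the mounting face of the last link; the fingertips stand 190 mm ahead of it and the grasp point (between the pads) lies 171 mm ahead of it; z points along the fingers, y is the line along which they close (so a half turn about z gives the same grasp; the last joint's range is limited). The gripper opens to 95 mm and grips with 3 to 60 N. Pads are 20 mm wide; open, the fingers measure 119 mm over their backs; the gripper's body (75 mm by 180 mm) begins 59 mm behind the grasp point.
Start: joints at [-1.263, 0.491, 1.559, -0, 1.092, -0.106], TCP at [251.326, -572.241, 404.761] pointing down, gripper open.
Joint ranges: [-3.1, 3.1], [-0.84, 2.19], [0.05, 2.79], [-1.13, 4.28], [0.06, 2.93], [-2.69, 2.69]. Speed limits (rad/s): [2.22, 2.22, 2.79, 3.14, 3.14, 3.14].

### API

Orientations are given as [roll, pitch, yaw] about the fixed x, y, z axes, in that order (R = Rz(yaw) Ry(pitch) Rx(roll)).
In Python, from cell import * gives the robot as it stands.
- The arm moves only by the tool arm_command, never from a script. Its argument "rows" is a list that holds one entry, the list of rows, each a list of 7 numbers: the shift along the tool's x, y, z normalised to -1 to 1, where 1 is 0.15 m, then the turn, a rotation vector about the tool's x, y, z normalised to -1 to 1, where 1 is 360 degrees, then the opening, from -1 (shut) to 1 (fully open). A call has 1 to 10 rows; each row is the pose to reach, as a shift and turn from the pose commanded when the call began, along the tool's axes at that moment, turning the shorter way round; what a row does not reach only later rows make up. A row lasts 1/12 s, in which the tool goes at most 41.7 mm and 7.16 degrees, less where a joint would pass 70% of its speed; a pose out of reach is approached as far as the arm can. A call with a number of a shift or a turn outside -1 to 1 is refused whole. A call with a gripper value outside its range is refused whole. The fingers move at their own pace and stop on an object; the grip force is fixed at half the most. Time passes only in rows, so rows that repeat a pose let the fingers close. It gives the time, the measured TCP pose, the force, the opening and the grip force at its end, in the units of the state.
- state(): the state, without advancing time (a new reading comes with each control period).
- read_camera(name): name is "side" or "top" or "wrist"; returns (picture, depth): 420x560x3 uint8, red, green, blue; 420x560 float32, mm along the optical axis (not along the pixel's ray), 0 where there is no reading.
- get_calibration(name): a dict with "camera_matrix" (3x3 intrinsics, pixels), "position" and "orientation" of the camera in the world; the wrist camera has in their place "hand_eye" (4x4, takes a point from camera to tool coordinates, whose origin is the TCP and whose axes are the flange's). Camera axes: x right, y up, looking along -z (the intrinsics and any distortion apply to the point x, -y, -z); pixel columns grow to the right and rows downward; lengths in mm; the calibration is good to about 2 mm. A picture is of the moment at which its call begins: read the wrist's pose just before it. get_calibration takes no time and is no camera call.
- job_done(): hands the job in; it is judged then, once.
The state is a dict: "t": time; "joints": joint angles; "qvel": joint speeds; "tau": joint torques, N m; "eef_pos": TCP position; "tcp_rot": TCP orientation; "ft_force": force on the tool from outside, world axes, zero at the start; "moment": the same for the moment, N m; "opening": opening from 0.0 (shut) to 1.0 (fully open); "grip_force": force on a finger pad.
Only numpy, scipy, OpenCV 4.12 (cv2) and the standard library are available. Lean on these libraries where they do the work, as an engineer would, in place of code of your own. Each camera call takes 0.05 s, during which the arm holds its last target. There are 200 camera calls.

### The job

Before the spectrometer is calibrated, stand the four amber standards (wide jar, slim bottle, square bottle, oblong bottle) each upright on the white pad whose black footprint has its shape and size, centred on the footprint and, for the square and oblong ones, turned to fit it. Do not tip any of them over, and leave the clear beaker and the conical flask standing where they are.

Things in the scene. Friction and masses are not known exactly. Their poses are not given: they have to be found in the camera images.
- wide_jar: Amber glass with a white round screw cap, standing upright, cap up; origin at the centre of its underside, z up. Starts anywhere on the bench among the pads. Wide round jar: body 62 mm across and 62 mm high, cap 52 mm across from 68 to 84 mm, 84 mm tall in all; 0.16 to 0.30 kg. Its yaw means nothing.
- slim_bottle: Amber glass with a white round screw cap, standing upright, cap up; origin at the centre of its underside, z up. Starts anywhere on the bench among the pads. Slim round bottle: body 36 mm across and 66 mm high, cap 26 mm across from 72 to 88 mm, 88 mm tall in all; 0.07 to 0.14 kg. Its yaw means nothing.
- square_bottle: Amber glass with a white round screw cap, standing upright, cap up; origin at the centre of its underside, z up. Starts anywhere on the bench among the pads. Square bottle: body 46 by 46 mm and 66 mm high, its flat sides facing its own x and y axes, cap 30 mm across from 72 to 88 mm, 88 mm tall in all; 0.13 to 0.25 kg.
- oblong_bottle: Amber glass with a white round screw cap, standing upright, cap up; origin at the centre of its underside, z up. Starts anywhere on the bench among the pads. Oblong bottle: body 66 mm along its x axis, 34 mm along its y axis, 64 mm high, cap 26 mm across from 70 to 86 mm, 86 mm tall in all; 0.12 to 0.22 kg.
- wide_pad: Flat round pad of white plastic, 94 mm across and 4 mm thick, fixed to the bench; its top carries one flush black footprint, centred, a large disc 66 mm across: the place of the wide jar. Its yaw means nothing. Origin at the centre of its underside, z up; the top face is at z = 4 mm.
- slim_pad: Flat round pad of white plastic, 94 mm across and 4 mm thick, fixed to the bench; its top carries one flush black footprint, centred, a small disc 40 mm across: the place of the slim bottle. Its yaw means nothing. Origin at the centre of its underside, z up; the top face is at z = 4 mm.
- square_pad: Flat round pad of white plastic, 94 mm across and 4 mm thick, fixed to the bench; its top carries one flush black footprint, centred, a square 50 by 50 mm with sides facing its x and y axes: the place of the square bottle, a quarter turn either way being the same. Origin at the centre of its underside, z up; the top face is at z = 4 mm.
- oblong_pad: Flat round pad of white plastic, 94 mm across and 4 mm thick, fixed to the bench; its top carries one flush black footprint, centred, an oblong 70 mm along its x axis and 38 mm along its y axis: the place of the oblong bottle, a half turn being the same. Origin at the centre of its underside, z up; the top face is at z = 4 mm.
- beaker: Clear glass beaker, empty and loose, 44 mm across the rim, 62 mm tall, standing among the bottles and pads; to be left alone. Origin at the centre of its underside.
- flask: Small clear conical flask, loose, 52 mm across the foot narrowing to a 28 mm lip, 80 mm tall, standing among the bottles and pads; to be left alone. Origin at the centre of its underside.
Mind the look-alikes: they are no part of the job. Leave any brown or red look-alike of the square_pad alone.

How it is judged (in metres and radians):
At the end, for the whole second after the job is handed in: Each amber container stands upright (0.1 rad) and at rest on its own pad, centre within 12 mm of the pad's; square and oblong ones turned to within 0.25 rad of their footprint (quarter or half turns equal). Beaker and conical flask within 30 mm of where they stood (horizontal distance between wide_jar and wide_pad below 0.012 m and z of wide_jar in the frame of wide_pad between 0.001 and 0.008 m and angle between each of wide_jar, slim_bottle, square_bottle, oblong_bottle's own z axis and vertical below 0.1 rad and linear speed of each of wide_jar, slim_bottle, square_bottle, oblong_bottle below 0.02 m/s and angular speed of each of wide_jar, slim_bottle, square_bottle, oblong_bottle below 0.2 rad/s and horizontal distance between slim_bottle and slim_pad below 0.012 m and z of slim_bottle in the frame of slim_pad between 0.001 and 0.008 m and horizontal distance between square_bottle and square_pad below 0.012 m and z of square_bottle in the frame of square_pad between 0.001 and 0.008 m and (angle between the x axis of square_bottle and the x axis of square_pad, either way round below 0.25 rad or angle between the x axis of square_bottle and the y axis of square_pad, either way round below 0.25 rad) and horizontal distance between oblong_bottle and oblong_pad below 0.012 m and z of oblong_bottle in the frame of oblong_pad between 0.001 and 0.008 m and angle between the x axis of oblong_bottle and the x axis of oblong_pad, either way round below 0.25 rad and distance of each of beaker, flask from where it was at the start of the episode below 0.03 m); the robot touches nothing.
It fails at once if the glass beaker is pushed more than 30 mm away or tipped over (distance of beaker from where it was at the start of the episode above 0.03 m or angle between beaker's own z axis and vertical above 0.5 rad).
It fails at once if the conical flask is pushed more than 30 mm away or tipped over (distance of flask from where it was at the start of the episode above 0.03 m or angle between flask's own z axis and vertical above 0.5 rad).
It fails at once if a bottle or the jar is tipped over (more than 45 degrees) (angle between any of wide_jar, slim_bottle, square_bottle, oblong_bottle's own z axis and vertical above 0.785 rad).
It also fails if it takes over 128 s, if anything falls off the work surface, if the arm or the gripper's body presses on something with over 40 N, if the wrist force passes 120 N, or if a joint passes its speed limit or range.

## Working session

There is one attempt and no reset: what is moved stays moved. The work goes in short steps, Python scripts to look and compute and a tool call to move; the robot and the scene stay as the last step left them, time stands still between calls to the robot, and variables do not carry over. Pictures are saved under pics/ and viewed, at most 14 in all, crops included, and the job is handed in when it is done.

Besides the shell and the picture viewer there is one more tool, called after "Call:" as name(argument=value, ...), one argument or row to a line, values as JSON. arm_command: Moves the arm, as the interface text tells. Its arguments: {"type":"object","properties":{"rows":{"type":"array","items":{"type":"array","items":{"type":"array","items":{"type":"number","minimum":-1,"maximum":1}}}}},"required":["rows"]}

```bash
ls; mkdir -p pics
python3 - <<'E'
from cell import *
import cv2,numpy as np
print(state())
for n in ("top","side"):
    p,d=read_camera(n); cv2.imwrite(f"pics/{n}0.png",p[...,::-1]); np.savez(f"{n}0.npz",p=p,d=d)
for n in ("top","side","wrist"): print(n,get_calibration(n))
E
```

```text
pics
{'t': 0.0, 'joints': array([-1.26257161e+00,  4.91590692e-01,  1.55944397e+00, -4.12999249e-06,
        1.09170171e+00, -1.05615532e-01]), 'qvel': array([-1.54030751e-03, -8.78227358e-04, -1.60742073e-03, -3.55355687e-05,
       -1.08328942e-03,  3.14843486e-04]), 'tau': array([-2.55335493e-03, -6.12650371e+01, -2.58179641e+01,  6.92003430e-02,
        4.81995405e-02, -8.18591002e-05]), 'eef_pos': array([ 251.33421085, -572.21043273,  404.14416956]), 'tcp_rot': array([-3.14045492e+00, -1.16927718e-04,  4.13842084e-01]), 'ft_force': array([ 0.26027416, -0.48990255, -0.07607885]), 'moment': array([0.02219789, 0.04074963, 0.02938497]), 'grip_force': 0.0, 'opening': 0.9984831448378414}
top {'camera_matrix': array([[499.67895929,   0.        , 276.33803838],
       [  0.        , 499.67895929, 216.33128695],
       [  0.        ,   0.        ,   1.        ]]), 'position': array([ 340.23845871,  141.86853039, 1526.40057667]), 'orientation': array([ 0.12054455, -0.01495557, -1.57922314])}
side {'camera_matrix': array([[485.62264742,   0.        , 274.496288  ],
       [  0.        , 485.62264742, 217.09500826],
       [  0.        ,   0.        ,   1.        ]]), 'position': array([477.36480189, 972.47905989, 851.25924257]), 'orientation': array([ 0.82334174,  0.01140667, -3.08672478])}
wrist {'camera_matrix': array([[358.32089268,   0.        , 280.09276327],
       [  0.        , 358.32089268, 210.28242741],
       [  0.        ,   0.        ,   1.        ]]), 'hand_eye': array([[ 6.90375653e-04,  9.64753766e-01,  2.63153366e-01,
         7.43719374e+01],
       [ 9.99999403e-01, -4.43218592e-04, -9.98575235e-04,
         4.94970588e-01],
       [-8.46744754e-04,  2.63153898e-01, -9.64753496e-01,
         1.95218804e+01],
       [ 0.00000000e+00,  0.00000000e+00,  0.00000000e+00,
         1.00000000e+00]])}
```

View pics/top0.png

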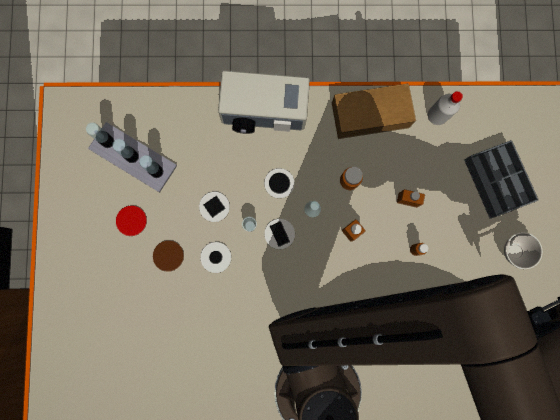

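View pics/side0.png

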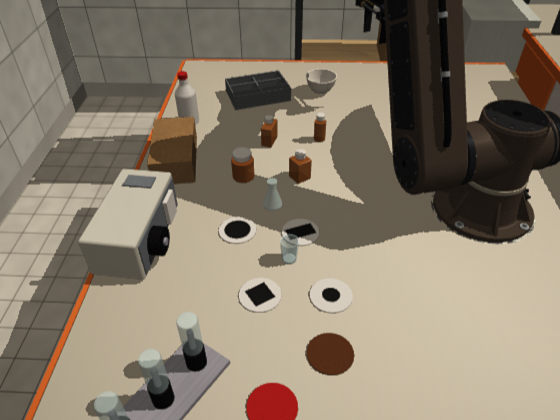

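Top view: wide pad at (279,182), square pad (214,206), slim pad (215,257), oblong pad (280,234); jar (351,178), oblong bottle (411,198), square bottle (354,230), slim bottle (420,249); beaker (250,222), flask (313,208). The red (131,220) and brown (168,255) discs are decoys. The side view agrees.

```bash
cat > h.py <<'E'
import numpy as np, cv2
from cell import *
from scipy.spatial.transform import Rotation as Ro
def campose(n, st=None):
    c=get_calibration(n); K=c["camera_matrix"]
    if n=="wrist":
        H=c["hand_eye"]; Rt=Ro.from_euler("xyz",st["tcp_rot"]).as_matrix()
        return K, Rt@H[:3,:3], Rt@H[:3,3]+st["eef_pos"]
    return K, Ro.from_euler("xyz",c["orientation"]).as_matrix(), c["position"]
def ray(cp,uv,z):
    K,R,p=cp; uv=np.atleast_2d(uv).astype(float)
    d=np.c_[(uv[:,0]-K[0,2])/K[0,0], -(uv[:,1]-K[1,2])/K[1,1], -np.ones(len(uv))]@R.T
    return p+d*((z-p[2])/d[:,2])[:,None]
def proj(cp,X):
    K,R,p=cp; q=(np.atleast_2d(X)-p)@R
    return np.c_[K[0,2]+K[0,0]*q[:,0]/-q[:,2], K[1,2]-K[1,1]*q[:,1]/-q[:,2]]
def blobs(m,amin):
    n,l,s,c=cv2.connectedComponentsWithStats(m.astype(np.uint8))
    return [(l==i) for i in range(1,n) if s[i,4]>=amin]
def rect(cp,m,z):
    ct=max(cv2.findContours(m.astype(np.uint8),cv2.RETR_EXTERNAL,cv2.CHAIN_APPROX_NONE)[0],key=cv2.contourArea)[:,0]
    w=ray(cp,ct,z)[:,:2].astype(np.float32); (c,s,a)=cv2.minAreaRect(w)
    if s[0]<s[1]: s=s[::-1]; a+=90
    v,u=np.nonzero(m)
    return ray(cp,[[u.mean(),v.mean()]],z)[0][:2].round(1), np.round(s,1), round(a%180,1)
E
python3 - <<'E'
from h import *
for n in ("top","side"):
    z=np.load(n+"0.npz"); p=z["p"]; cp=campose(n); hsv=cv2.cvtColor(p,cv2.COLOR_RGB2HSV)
    pads=dict(wide=(279,182),square=(214,206),slim=(215,257),oblong=(280,234))
    bot=dict(jar=(351,178),oblong=(411,198),square=(354,230),slim=(420,249))
    if n=="side":
        pads=dict(wide=(237,229),square=(260,294),slim=(331,295),oblong=(300,232)); bot={}
    for k,(u,v) in pads.items():
        w=17 if n=="top" else 24
        m=np.zeros(p.shape[:2],bool); m[v-w:v+w,u-w:u+w]=(p.max(2)<50)[v-w:v+w,u-w:u+w]
        b=blobs(m,40)
        for x in b: print(n,"pad",k,x.sum(),rect(cp,x,4))
    m=(hsv[...,0]<14)&(hsv[...,1]>130)&(hsv[...,2]>40)&(hsv[...,2]<220)
    for x in blobs(m,40):
        v,u=np.nonzero(x)
        if n=="top" and u.mean()>320 and v.mean()>150: print(n,"amber",u.mean().round(),v.mean().round(),x.sum(),rect(cp,x,40))
    for k,(u,v) in dict(jar=(354,173),ob=(416,195),sq=(357,228),sl=(424,247),beaker=(250,222),flask=(313,208)).items():
        if n=="top":print(k,ray(cp,[[u,v]],60).round())
p=np.load("top0.npz")["p"]
cv2.imwrite("pics/c.png",cv2.resize(p[155:275,190:440,::-1],None,fx=3.2,fy=3.2,interpolation=cv2.INTER_CUBIC))
E
```

```text
top pad wide 315 (array([630., 109.]), array([59.7, 58.9]), 179.6)
top pad square 228 (array([557.4, 309.9]), array([46.9, 45.8]), 125.3)
top pad slim 113 (array([402.4, 304.3]), array([33.5, 33.3]), 89.6)
top pad oblong 261 (array([471.7, 108.9]), array([67.2, 36. ]), 23.5)
top amber 348.0 183.0 81 (array([621.4, -99.9]), array([62. , 44.5]), 34.7)
top amber 407.0 198.0 111 (array([ 572.2, -276.7]), array([56.7, 43.9]), 76.5)
top amber 351.0 230.0 103 (array([ 476.6, -104.4]), array([53.6, 46.1]), 124.4)
top amber 416.0 249.0 40 (array([ 419.3, -298.9]), array([37. , 22.4]), 129.8)
jar [[ 647. -115.   60.]]
ob [[ 579. -299.   60.]]
sq [[ 481. -120.   60.]]
sl [[ 424. -316.   60.]]
beaker [[501. 196.  60.]]
flask [[542.   9.  60.]]
side pad wide 330 (array([628.5, 108.2]), array([60.7, 57.4]), 2.5)
side pad square 350 (array([556.2, 309.1]), array([46.3, 45.3]), 35.6)
side pad slim 170 (array([400.8, 302.8]), array([35.3, 33. ]), 2.6)
side pad oblong 233 (array([467.9, 105.5]), array([67.1, 35.3]), 24.2)
```

View pics/c.png

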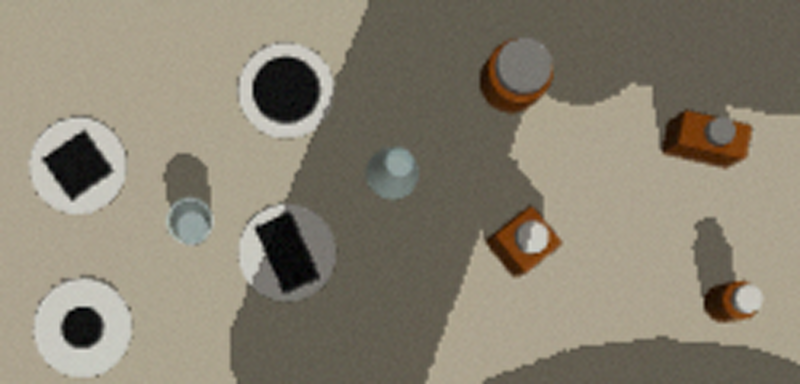

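The crop shows the four caps, pads and glassware clearly. I'll move above the bottles and measure them with the wrist camera.

Call:
arm_command(
  rows=[
    [[0.91,-0.48,0,0,0,0,1],[0.91,-0.48,0,0,0,0,1],[0.91,-0.48,0,0,0,0,1],[0.91,-0.48,0,0,0,0,1],[0.91,-0.48,0,0,0,0,1],[0.91,-0.48,0,0,0,0,1]],
  ],
)

```text
t: 0.6
eef_pos: [348.3, -450.4, 404.8]
tcp_rot: [-3.142, 0.0, 0.416]
ft_force: [-0.1, -0.1, -0.1]
opening: 1.0
grip_force: 0.0
```

Call:
arm_command(
  rows=[
    [[0.91,-0.48,0,0,0,0,1],[0.91,-0.48,0,0,0,0,1],[0.91,-0.48,0,0,0,0,1],[0.91,-0.48,0,0,0,0,1],[0.91,-0.48,0,0,0,0,1],[0.91,-0.48,0,0,0,0,1]],
  ],
)

```text
t: 1.1
eef_pos: [443.8, -330.6, 404.6]
tcp_rot: [3.142, 0.0, 0.415]
ft_force: [0.4, -0.5, -0.9]
opening: 0.996
grip_force: 0.0
```

Call:
arm_command(
  rows=[
    [[0.91,-0.48,0,0,0,0,1],[0.91,-0.48,0,0,0,0,1],[0.91,-0.48,0,0,0,0,1],[0.91,-0.48,0,0,0,0,1],[0.91,-0.48,0,0,0,0,1],[0.91,-0.48,0,0,0,0,1],[0.91,-0.48,0,0,0,0,1],[0.91,-0.48,0,0,0,0,1]],
  ],
)

```text
t: 1.77
eef_pos: [538.7, -211.6, 404.6]
tcp_rot: [3.142, 0.0, 0.412]
ft_force: [0.3, -0.3, 0.3]
opening: 1.001
grip_force: 0.0
```

Run:
```python
from h import *
s=state(); p,d=read_camera("wrist"); print(s["t"],s["eef_pos"],s["tcp_rot"],s["ft_force"])
np.savez("w1.npz",p=p,d=d,e=s["eef_pos"],r=s["tcp_rot"]); cv2.imwrite("pics/w1.png",p[...,::-1])
```

```text
1.7667 [ 538.66496905 -211.56091148  404.63998123] [3.14151193e+00 3.39300859e-04 4.11646028e-01] [ 0.27659555 -0.28538372  0.29814077]
```

View pics/w1.png

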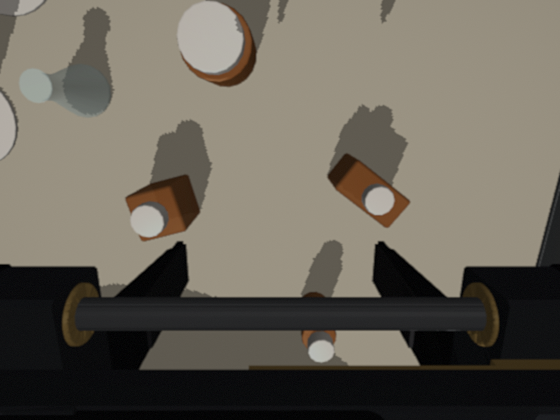

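Wrist view: caps at jar (211,37), square (149,221), oblong (379,201), slim (321,350); flask at (85,90).

Run:
```python
from h import *
z=np.load("w1.npz"); p=z["p"]; cp=campose("wrist",dict(eef_pos=z["e"],tcp_rot=z["r"])); hsv=cv2.cvtColor(p,cv2.COLOR_RGB2HSV)
print("nadir",proj(cp,cp[2]*[1,1,0]))
w=(hsv[...,1]<35)&(hsv[...,2]>110); a=(hsv[...,0]<16)&(hsv[...,1]>120)&(hsv[...,2]>20)
for k,(u,v),h,hb in (("jar",(211,37),84,62),("sq",(149,221),88,66),("ob",(379,201),86,64),("sl",(321,350),88,66)):
    c=[b for b in blobs(w,50) if b[v,u]][0]; print(k,c.sum(),rect(cp,c,h-1))
    if k in("sq","ob"):
        near=[b for b in blobs(a,150) if np.hypot(np.nonzero(b)[0].mean()-v,np.nonzero(b)[1].mean()-u)<50]
        hull=cv2.convexHull(np.vstack([cv2.findContours(b.astype(np.uint8),0,1)[0][0] for b in near]))
        ap=cv2.approxPolyDP(hull,4,True)[:,0]
        W=ray(cp,ap,hb)[:,:2]; e=np.roll(W,-1,0)-W
        print(ap.tolist(),W.round(),np.c_[np.linalg.norm(e,axis=1),np.degrees(np.arctan2(e[:,1],e[:,0]))%180].round(1))
```

```text
nadir [[279.74817881 112.41429113]]
jar 3817 (array([ 637.1, -109.9]), array([51.6, 49.9]), 68.8)
sq 853 (array([ 477.3, -112.5]), array([29.5, 28.1]), 113.6)
[[186, 175], [198, 212], [184, 230], [143, 240], [126, 198], [151, 184]] [[ 524. -127.]
 [ 495. -149.]
 [ 474. -143.]
 [ 449. -111.]
 [ 482.  -84.]
 [ 503. -101.]] [[ 35.6  37.8]
 [ 22.5 164.6]
 [ 40.6 127.8]
 [ 42.3  39.3]
 [ 27.4 142. ]
 [ 33.3 127.9]]
ob 644 (array([ 574.3, -289.8]), array([24.3, 23.9]), 113.6)
[[344, 155], [362, 163], [408, 201], [388, 226], [329, 178]] [[ 596. -249.]
 [ 596. -267.]
 [ 582. -322.]
 [ 553. -317.]
 [ 572. -246.]] [[ 18.   90.2]
 [ 56.7  75.4]
 [ 29.3 169.3]
 [ 73.2  75. ]
 [ 24.3 172.3]]
sl 492 (array([ 419.3, -307.8]), array([25.3, 24.7]), 113.6)
```

```bash
cat > plan.py <<'E'
import sys; from h import *
# args: x,y,z,yawdeg per waypoint; prints each as separate call numbers from the previous one
s=state(); p=s["eef_pos"].copy(); R=Ro.from_euler("xyz",s["tcp_rot"])
for a in sys.argv[1:]:
    x,y,z,w=map(float,a.split(",")); yaw0=np.arctan2(*R.as_matrix()[[1,0],0])
    dy=(np.radians(w)-yaw0+np.pi)%(2*np.pi)-np.pi
    q=Ro.from_euler("xyz",[np.pi,0,np.radians(w)]); d=R.inv().apply(np.array([x,y,z])-p)/150; rv=(R.inv()*q).as_rotvec()/(2*np.pi)
    print(a,"->",d.round(3),rv.round(4),"j6~",round(np.pi/2+np.arctan2(y,x)-np.radians(w),2)); p=np.array([x,y,z]);R=q
E
python3 plan.py 419.3,-307.8,366,23.6 419.3,-307.8,218,23.6
```

```text
419.3,-307.8,366,23.6 -> [-0.987  0.271  0.258] [ 0.  0. -0.] j6~ 0.53
419.3,-307.8,218,23.6 -> [ 0.    -0.     0.987] [0. 0. 0.] j6~ 0.53
```

Call:
arm_command(
  rows=[
    [[-0.986,0.27,0.26,0,0,0,1],[-0.986,0.27,0.26,0,0,0,1],[-0.986,0.27,0.26,0,0,0,1],[-0.986,0.27,0.26,0,0,0,1],[-0.986,0.27,0.26,0,0,0,1],[-0.986,0.27,0.26,0,0,0,1],[-0.986,0.27,0.26,0,0,0,1],[-0.986,0.27,0.26,0,0,0,1]],
  ],
)

```text
t: 2.48
eef_pos: [420.7, -306.3, 366.1]
tcp_rot: [3.141, -0.0, 0.414]
ft_force: [0.7, 0.3, 0.5]
opening: 1.002
grip_force: 0.0
```

Call:
arm_command(
  rows=[
    [[-0.01,0,0.25,0,0,0,0.6],[-0.01,0,0.5,0,0,0,0.6],[-0.01,0,0.72,0,0,0,0.6],[-0.01,0,0.9,0,0,0,0.6],[-0.01,0,0.98,0,0,0,0.6],[-0.01,0,0.98,0,0,0,0.6]],
  ],
)

```text
t: 2.98
eef_pos: [419.4, -306.1, 216.3]
tcp_rot: [-3.138, 0.002, 0.415]
ft_force: [0.3, 0.4, -0.0]
opening: 0.799
grip_force: 0.0
```

Call:
arm_command(
  rows=[
    [[0,0,0,0,0,0,0],[0,0,0,0,0,0,-0.3],[0,0,0,0,0,0,-1],[0,0,0,0,0,0,-1],[0,0,0,0,0,0,-1],[0,0,0,0,0,0,-1],[0,0,0,0,0,0,-1],[0,0,0,0,0,0,-1],[0,0,0,0,0,0,-1]],
  ],
)

```text
t: 3.73
eef_pos: [418.9, -307.0, 219.1]
tcp_rot: [3.141, -0.0, 0.414]
ft_force: [-0.4, 0.5, 5.7]
opening: 0.375
grip_force: 30.0
```

```bash
python3 plan.py 419,-307,366,23.6 480,-160,366,23.6 500,-10,366,23.6 470,140,366,23.6 420,280,366,23.6
```

```text
419,-307,366,23.6 -> [ 0.001  0.    -0.979] [ 0.0001 -0.      0.0003] j6~ 0.53
480,-160,366,23.6 -> [ 0.765 -0.735 -0.   ] [0. 0. 0.] j6~ 0.84
500,-10,366,23.6 -> [ 0.523 -0.863 -0.   ] [0. 0. 0.] j6~ 1.14
470,140,366,23.6 -> [ 0.217 -0.996 -0.   ] [0. 0. 0.] j6~ 1.45
420,280,366,23.6 -> [ 0.068 -0.989 -0.   ] [0. 0. 0.] j6~ 1.75
```

Call:
arm_command(
  rows=[
    [[0,0,-0.1,0,0,0,-1],[0,0,-0.3,0,0,0,-1],[0,0,-0.5,0,0,0,-1],[0,0,-0.7,0,0,0,-1],[0,0,-0.88,0,0,0,-1],[0,0,-0.98,0,0,0,-1],[0,0,-0.98,0,0,0,-1]],
  ],
)

```text
t: 4.32
eef_pos: [419.0, -307.0, 368.6]
tcp_rot: [3.137, -0.002, 0.414]
ft_force: [1.5, -0.0, -1.0]
opening: 0.373
grip_force: 30.0
```

Call:
arm_command(
  rows=[
    [[0.1,-0.1,0,0,0,0,-1],[0.25,-0.25,0,0,0,0,-1],[0.42,-0.41,0,0,0,0,-1],[0.6,-0.58,0,0,0,0,-1],[0.765,-0.735,0,0,0,0,-1]],
  ],
)

```text
t: 4.73
eef_pos: [479.8, -158.2, 364.3]
tcp_rot: [-3.14, 0.001, 0.413]
ft_force: [1.4, -0.2, -1.6]
opening: 0.377
grip_force: 30.0
```

Call:
arm_command(
  rows=[
    [[0.13,-0.22,0,0,0,0,-1],[0.26,-0.43,0,0,0,0,-1],[0.39,-0.65,0,0,0,0,-1],[0.523,-0.863,0,0,0,0,-1]],
  ],
)

```text
t: 5.07
eef_pos: [499.1, -8.0, 364.2]
tcp_rot: [-3.141, 0.002, 0.413]
ft_force: [1.6, -0.7, -1.3]
opening: 0.378
grip_force: 30.0
```

Call:
arm_command(
  rows=[
    [[0.05,-0.25,0,0,0,0,-1],[0.11,-0.5,0,0,0,0,-1],[0.16,-0.75,0,0,0,0,-1],[0.217,-0.996,0,0,0,0,-1]],
  ],
)

```text
t: 5.4
eef_pos: [468.2, 141.8, 364.2]
tcp_rot: [-3.141, 0.002, 0.414]
ft_force: [0.4, -0.8, -1.8]
opening: 0.376
grip_force: 30.0
```

Call:
arm_command(
  rows=[
    [[0.02,-0.25,0,0,0,0,-1],[0.03,-0.48,0,0,0,0,-1],[0.05,-0.7,0,0,0,0,-1],[0.06,-0.87,0,0,0,0,-1],[0.068,-0.989,0,0,0,0,-1],[0.068,-0.989,0,0,0,0,-1],[0.068,-0.989,0,0,0,0,-1]],
  ],
)

```text
t: 5.98
eef_pos: [418.4, 280.4, 364.4]
tcp_rot: [3.141, 0.002, 0.416]
ft_force: [-0.0, 1.0, -1.9]
opening: 0.377
grip_force: 30.0
```

```bash
python3 - <<'E'
from h import *
s=state(); p,d=read_camera("wrist"); print(s["t"],s["eef_pos"],s["tcp_rot"],s["ft_force"])
np.savez("w2.npz",p=p,d=d,e=s["eef_pos"],r=s["tcp_rot"]); cv2.imwrite("pics/w2.png",p[...,::-1])
E
python3 plan.py 401.6,303.5,366,23.6 401.6,303.5,224,23.6
```

```text
5.9833 [418.44976388 280.41974033 364.409411  ] [3.14131323e+00 1.98403023e-03 4.15736302e-01] [-0.04614531  0.98424051 -1.8695577 ]
401.6,303.5,366,23.6 -> [-0.041 -0.191 -0.009] [0.0001 0.0003 0.0004] j6~ 1.81
401.6,303.5,224,23.6 -> [ 0.    -0.     0.947] [0. 0. 0.] j6~ 1.81
```

View pics/w2.png

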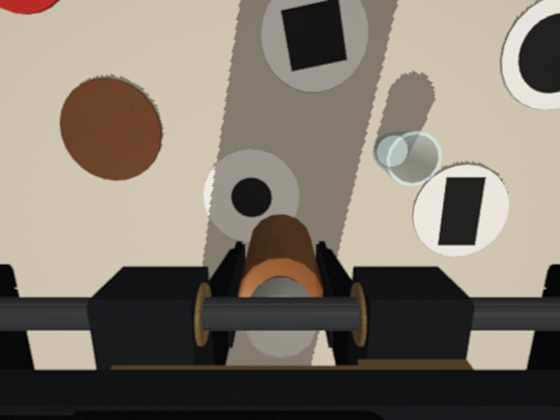

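The wrist view shows all four pads: slim disc (251,197), square (314,35), oblong (462,211), wide (550,50) partly cut. The bottle is held upright.

Run:
```python
from h import *
z=np.load("w2.npz"); p=z["p"]; cp=campose("wrist",dict(eef_pos=z["e"],tcp_rot=z["r"]))
for k,(u,v),t in (("slim",(251,197),60),("square",(314,35),60),("oblong",(462,211),60)):
    b=[b for b in blobs(p.max(2)<t,100) if b[v,u]][0]; print(k,b.sum(),rect(cp,b,4))
```

```text
slim 1177 (array([402.1, 303.2]), array([38.1, 37.2]), 23.4)
square 3434 (array([558.2, 308.9]), array([49. , 48.6]), 35.0)
oblong 2370 (array([473.3, 108.7]), array([66.7, 35.5]), 23.7)
```

Call:
arm_command(
  rows=[
    [[-0.04,-0.19,0.05,0,0,0,-1],[-0.04,-0.19,0.25,0,0,0,-1],[-0.04,-0.19,0.48,0,0,0,-1],[-0.04,-0.19,0.7,0,0,0,-1],[-0.04,-0.19,0.85,0,0,0,-1],[-0.04,-0.19,0.91,0,0,0,-1],[-0.04,-0.19,0.92,0,0,0,-1],[-0.04,-0.19,0.92,0,0,0,-1]],
  ],
)

```text
t: 6.7
eef_pos: [402.4, 303.2, 227.8]
tcp_rot: [3.141, 0.0, 0.413]
ft_force: [-0.1, -0.0, -0.3]
opening: 0.375
grip_force: 30.0
```

Call:
arm_command(
  rows=[
    [[0,0,0.02,0,0,0,-1],[0,0,0.028,0,0,0,-1],[0,0,0.028,0,0,0,-1],[0,0,0.028,0,0,0,-1]],
  ],
)

```text
t: 7.03
eef_pos: [401.9, 303.7, 224.2]
tcp_rot: [-3.142, -0.001, 0.414]
ft_force: [0.1, 0.8, -0.8]
opening: 0.377
grip_force: 30.0
```

Call:
arm_command(
  rows=[
    [[0,0,0,0,0,0,-0.2],[0,0,0,0,0,0,-0.1],[0,0,0,0,0,0,0],[0,0,0,0,0,0,0.2],[0,0,0,0,0,0,0.3],[0,0,0,0,0,0,0.3],[0,0,0,0,0,0,0.3]],
  ],
)

```text
t: 7.62
eef_pos: [401.9, 303.7, 223.5]
tcp_rot: [3.141, 0.0, 0.414]
ft_force: [0.4, -0.1, -1.2]
opening: 0.645
grip_force: 0.0
```

Call:
arm_command(
  rows=[
    [[0,0,-0.1,0,0,0,0.3],[0,0,-0.3,0,0,0,0.3],[0,0,-0.55,0,0,0,0.3],[0,0,-0.8,0,0,0,0.3],[0,0,-0.97,0,0,0,0.6],[0,0,-0.97,0,0,0,0.6]],
  ],
)

```text
t: 8.12
eef_pos: [402.1, 303.9, 373.8]
tcp_rot: [-3.141, -0.008, 0.414]
ft_force: [-1.1, 0.0, 0.8]
opening: 0.739
grip_force: 0.0
```

```bash
python3 plan.py 470,160,366,30 500,20,366,35 477.3,-112.5,366,38.5 477.3,-112.5,219,38.5
```

```text
470,160,366,30 -> [0.028 1.06  0.052] [-0.     -0.0013 -0.0174] j6~ 1.38
500,20,366,35 -> [-0.293  0.908  0.   ] [ 0.      0.     -0.0139] j6~ 1.0
477.3,-112.5,366,38.5 -> [-0.631  0.637  0.   ] [-0.      0.     -0.0097] j6~ 0.67
477.3,-112.5,219,38.5 -> [ 0.   -0.    0.98] [0. 0. 0.] j6~ 0.67
```

Call:
arm_command(
  rows=[
    [[0.01,0.25,0,0,0,-0.005,0.6],[0.02,0.5,0,0,0,-0.01,0.6],[0.02,0.75,0,0,0,-0.015,0.6],[0.03,1,0,0,0,-0.0174,0.6]],
  ],
)

```text
t: 8.45
eef_pos: [466.4, 166.7, 368.5]
tcp_rot: [-3.141, 0.001, 0.526]
ft_force: [0.9, 0.2, 0.1]
opening: 0.798
grip_force: 0.0
```

Call:
arm_command(
  rows=[
    [[-0.07,0.24,0,0,0,-0.005,0.6],[-0.15,0.48,0,0,0,-0.01,0.6],[-0.22,0.73,0,0,0,-0.014,0.6],[-0.3,0.97,0,0,0,-0.014,0.6]],
  ],
)

```text
t: 8.78
eef_pos: [500.2, 17.7, 368.4]
tcp_rot: [-3.141, 0.0, 0.613]
ft_force: [0.8, -0.1, 0.2]
opening: 0.799
grip_force: 0.0
```

```bash
python3 plan.py 477.3,-112.5,366,38.5
```

```text
477.3,-112.5,366,38.5 -> [-0.624  0.622  0.016] [-0.      0.0001 -0.0094] j6~ 0.67
```

Call:
arm_command(
  rows=[
    [[-0.15,0.15,0,0,0,-0.005,0.6],[-0.32,0.32,0,0,0,-0.0094,0.6],[-0.5,0.5,0,0,0,-0.0094,0.6],[-0.62,0.622,0.015,0,0,-0.0094,0.6],[-0.62,0.622,0.015,0,0,-0.0094,0.6],[-0.62,0.622,0.015,0,0,-0.0094,0.6],[-0.62,0.622,0.015,0,0,-0.0094,0.6]],
  ],
)

```text
t: 9.37
eef_pos: [477.4, -109.9, 366.4]
tcp_rot: [-3.141, 0.0, 0.67]
ft_force: [1.4, -0.8, -0.2]
opening: 0.799
grip_force: 0.0
```

```bash
python3 - <<'E'
from h import *
s=state(); p,d=read_camera("wrist"); print(s["t"],s["eef_pos"],s["tcp_rot"],s["ft_force"])
np.savez("w3.npz",p=p,d=d,e=s["eef_pos"],r=s["tcp_rot"]); cv2.imwrite("pics/w3.png",p[...,::-1])
E
python3 plan.py 477.3,-112.5,219,38.5
```

```text
9.3667 [ 477.36082519 -109.86307086  366.37940613] [-3.14094774e+00  3.05072628e-04  6.69717972e-01] [ 1.43206249 -0.78620262 -0.20514106]
477.3,-112.5,219,38.5 -> [-0.013  0.016  0.983] [-0.0001  0.     -0.0002] j6~ 0.67
```

View pics/w3.png

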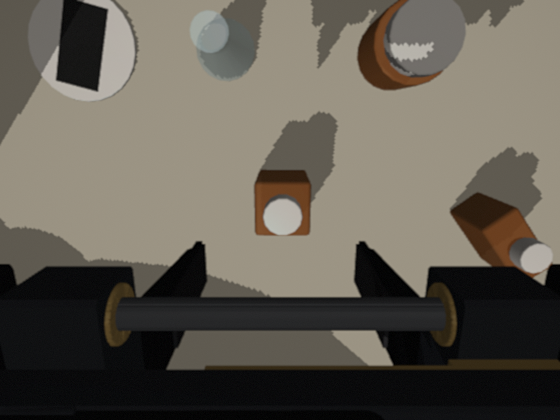

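The square bottle (cap at 283,216) is aligned with the image axes, so the yaw is right.

Call:
arm_command(
  rows=[
    [[-0.013,0.014,0.25,0,0,0,0.6],[-0.013,0.014,0.5,0,0,0,0.6],[-0.013,0.014,0.72,0,0,0,0.6],[-0.013,0.014,0.9,0,0,0,0.6],[-0.013,0.014,0.98,0,0,0,0.6],[-0.013,0.014,0.98,0,0,0,0.6]],
  ],
)

```text
t: 9.92
eef_pos: [477.0, -111.7, 217.3]
tcp_rot: [-3.138, 0.002, 0.672]
ft_force: [-0.8, -0.4, -0.2]
opening: 0.8
grip_force: 0.0
```

Call:
arm_command(
  rows=[
    [[0,0,0,0,0,0,0.3],[0,0,0,0,0,0,0.1],[0,0,0,0,0,0,-0.2],[0,0,0,0,0,0,-1],[0,0,0,0,0,0,-1],[0,0,0,0,0,0,-1],[0,0,0,0,0,0,-1],[0,0,0,0,0,0,-1],[0,0,0,0,0,0,-1]],
  ],
)

```text
t: 10.67
eef_pos: [477.2, -113.0, 220.5]
tcp_rot: [3.141, -0.001, 0.67]
ft_force: [-0.5, 1.3, 7.4]
opening: 0.48
grip_force: 30.0
```

Call:
arm_command(
  rows=[
    [[0,0,-0.1,0,0,0,-1],[0,0,-0.3,0,0,0,-1],[0,0,-0.5,0,0,0,-1],[0,0,-0.7,0,0,0,-1],[0,0,-0.88,0,0,0,-1],[0,0,-0.98,0,0,0,-1],[0,0,-0.98,0,0,0,-1]],
  ],
)

```text
t: 11.25
eef_pos: [477.2, -113.0, 369.9]
tcp_rot: [3.137, -0.003, 0.67]
ft_force: [-0.4, 0.1, -1.1]
opening: 0.483
grip_force: 30.0
```

```bash
python3 plan.py  510,10,366,38 530,130,366,37 557.7,240,366,35.2 557.7,309.3,366,35.2
```

```text
510,10,366,38 -> [ 0.681 -0.507  0.025] [ 0.0008 -0.0005  0.0011] j6~ 0.93
530,130,366,37 -> [ 0.598 -0.548 -0.   ] [-0.     -0.      0.0028] j6~ 1.17
557.7,240,366,35.2 -> [ 0.589 -0.475 -0.   ] [ 0.    -0.     0.005] j6~ 1.36
557.7,309.3,366,35.2 -> [ 0.266 -0.378 -0.   ] [0. 0. 0.] j6~ 1.46
```

Call:
arm_command(
  rows=[
    [[0.1,-0.08,0,0,0,0,-1],[0.27,-0.2,0,0,0,0,-1],[0.48,-0.36,0,0,0,0.001,-1],[0.68,-0.507,0,0,0,0.001,-1]],
  ],
)

```text
t: 11.58
eef_pos: [509.8, 11.1, 365.6]
tcp_rot: [-3.141, 0.001, 0.662]
ft_force: [1.1, -0.1, -1.6]
opening: 0.488
grip_force: 30.0
```

Call:
arm_command(
  rows=[
    [[0.2,-0.18,0,0,0,0.001,-1],[0.4,-0.36,0,0,0,0.002,-1],[0.598,-0.548,0,0,0,0.0028,-1]],
  ],
)

```text
t: 11.83
eef_pos: [529.8, 131.8, 365.3]
tcp_rot: [-3.141, 0.001, 0.646]
ft_force: [1.2, -0.2, -1.3]
opening: 0.484
grip_force: 30.0
```

Call:
arm_command(
  rows=[
    [[0.2,-0.16,0,0,0,0.002,-1],[0.4,-0.32,0,0,0,0.004,-1],[0.55,-0.44,0,0,0,0.005,-1],[0.589,-0.475,0,0,0,0.005,-1],[0.589,-0.475,0,0,0,0.005,-1],[0.589,-0.475,0,0,0,0.005,-1],[0.589,-0.475,0,0,0,0.005,-1]],
  ],
)

```text
t: 12.42
eef_pos: [557.3, 238.8, 366.1]
tcp_rot: [-3.141, 0.001, 0.614]
ft_force: [0.6, 0.3, -2.0]
opening: 0.484
grip_force: 30.0
```

```bash
python3 plan.py 557.7,309.3,366,35.2 557.7,309.3,230,35.2;  python3 - <<'E'
from h import *
s=state(); p,d=read_camera("wrist"); cp=campose("wrist",s)
cv2.imwrite("pics/w4.png",p[...,::-1])
uv=proj(cp,[[557.7,309.3,4],[629.8,108.8,4]]).astype(int); print(uv)
for u,v in uv:
    for b in blobs(p.max(2)<60,100):
        if 0<=v<420 and 0<=u<560 and b[v,u]: print(b.sum(),rect(cp,b,4))
E
```

```text
557.7,309.3,366,35.2 -> [ 0.273 -0.383  0.   ] [-0.      0.0002 -0.    ] j6~ 1.46
557.7,309.3,230,35.2 -> [ 0.    -0.     0.907] [0. 0. 0.] j6~ 1.46
[[218 148]
 [428 206]]
2676 (array([558., 309.]), array([48.6, 47.8]), 125.2)
3128 (array([630.5, 107.9]), array([63.2, 62.4]), 125.2)
```

Call:
arm_command(
  rows=[
    [[0.1,-0.13,0,0,0,0,-1],[0.2,-0.29,0.1,0,0,0,-1],[0.273,-0.383,0.3,0,0,0,-1],[0.273,-0.383,0.53,0,0,0,-1],[0.273,-0.383,0.75,0,0,0,-1],[0.273,-0.383,0.88,0,0,0,-1],[0.273,-0.383,0.91,0,0,0,-1],[0.273,-0.383,0.91,0,0,0,-1],[0.273,-0.383,0.91,0,0,0,-1]],
  ],
)

```text
t: 13.22
eef_pos: [558.4, 310.0, 231.4]
tcp_rot: [3.141, -0.001, 0.614]
ft_force: [-0.7, -0.1, -1.6]
opening: 0.481
grip_force: 30.0
```

Call:
arm_command(
  rows=[
    [[0,0,0.025,0,0,0,-1],[0,0,0.043,0,0,0,-1],[0,0,0.043,0,0,0,-1],[0,0,0.043,0,0,0,-1],[0,0,0.043,0,0,0,-1]],
  ],
)

```text
t: 13.63
eef_pos: [558.0, 310.6, 224.5]
tcp_rot: [3.141, -0.001, 0.615]
ft_force: [0.8, -2.1, 4.3]
opening: 0.483
grip_force: 30.0
```

Call:
arm_command(
  rows=[
    [[0,0,0,0,0,0,0],[0,0,0,0,0,0,0.1],[0,0,0,0,0,0,0.3],[0,0,0,0,0,0,0.5],[0,0,0,0,0,0,0.5],[0,0,0,0,0,0,0.5],[0,0,0,0,0,0,0.5]],
  ],
)

```text
t: 14.22
eef_pos: [557.8, 310.6, 223.7]
tcp_rot: [3.142, 0.0, 0.615]
ft_force: [-0.2, 0.4, -0.3]
opening: 0.744
grip_force: 0.0
```

Call:
arm_command(
  rows=[
    [[0,0,-0.1,0,0,0,0.5],[0,0,-0.3,0,0,0,0.5],[0,0,-0.55,0,0,0,0.5],[0,0,-0.8,0,0,0,0.5],[0,0,-0.96,0,0,0,0.6],[0,0,-0.96,0,0,0,0.6],[0,0,-0.96,0,0,0,0.6]],
  ],
)

```text
t: 14.8
eef_pos: [557.6, 310.6, 369.1]
tcp_rot: [3.141, -0.002, 0.615]
ft_force: [-0.6, -0.1, -0.3]
opening: 0.797
grip_force: 0.0
```

```bash
python3 plan.py 550,170,370,45 540,20,370,57 555,-130,370,69 574.3,-270,370,76
```

```text
550,170,370,45 -> [-0.582  0.736 -0.007] [ 0.0001 -0.0004 -0.0271] j6~ 1.09
540,20,370,57 -> [-0.754  0.66   0.   ] [-0.      0.     -0.0333] j6~ 0.61
555,-130,370,69 -> [-0.784  0.629  0.   ] [ 0.      0.     -0.0333] j6~ 0.14
574.3,-270,370,76 -> [-0.825  0.455  0.   ] [ 0.      0.     -0.0194] j6~ -0.2
```

Call:
arm_command(
  rows=[
    [[-0.15,0.18,0,0,0,-0.007,0.6],[-0.3,0.37,0,0,0,-0.014,0.6],[-0.45,0.55,0,0,0,-0.021,0.6],[-0.582,0.736,0,0,0,-0.0271,0.6]],
  ],
)

```text
t: 15.13
eef_pos: [549.4, 168.7, 366.1]
tcp_rot: [-3.14, 0.003, 0.788]
ft_force: [0.9, 0.1, 1.0]
opening: 0.802
grip_force: 0.0
```

Call:
arm_command(
  rows=[
    [[-0.19,0.16,0,0,0,-0.008,0.6],[-0.38,0.33,0,0,0,-0.016,0.6],[-0.57,0.5,0,0,0,-0.025,0.6],[-0.754,0.66,0,0,0,-0.0333,0.6]],
  ],
)

```text
t: 15.47
eef_pos: [539.6, 18.2, 366.3]
tcp_rot: [-3.139, 0.001, 0.997]
ft_force: [0.7, -0.0, 0.9]
opening: 0.799
grip_force: 0.0
```

Call:
arm_command(
  rows=[
    [[-0.2,0.16,0,0,0,-0.008,0.6],[-0.39,0.31,0,0,0,-0.016,0.6],[-0.59,0.47,0,0,0,-0.025,0.6],[-0.784,0.629,0,0,0,-0.0333,0.6]],
  ],
)

```text
t: 15.8
eef_pos: [554.8, -131.9, 366.3]
tcp_rot: [-3.139, 0.0, 1.206]
ft_force: [-0.2, 0.6, 0.2]
opening: 0.8
grip_force: 0.0
```

Call:
arm_command(
  rows=[
    [[-0.25,0.13,0,0,0,-0.008,0.6],[-0.5,0.26,0,0,0,-0.015,0.6],[-0.72,0.39,0,0,0,-0.0194,0.6],[-0.825,0.455,0,0,0,-0.0194,0.6],[-0.825,0.455,0,0,0,-0.0194,0.6],[-0.825,0.455,0,0,0,-0.0194,0.6],[-0.825,0.455,0,0,0,-0.0194,0.6]],
  ],
)

```text
t: 16.38
eef_pos: [574.3, -269.2, 366.6]
tcp_rot: [-3.139, -0.001, 1.326]
ft_force: [-0.5, 0.1, 0.0]
opening: 0.799
grip_force: 0.0
```

```bash
python3 - <<'E'
from h import *
s=state(); p,d=read_camera("wrist"); cp=campose("wrist",s)
cv2.imwrite("pics/w5.png",p[...,::-1]); hsv=cv2.cvtColor(p,cv2.COLOR_RGB2HSV)
w=(hsv[...,1]<35)&(hsv[...,2]>110)
for n,X in (("ob",[574.3,-289.8,85]),("jar",[637.1,-109.9,83])):
    u,v=proj(cp,X)[0].astype(int); print(n,u,v)
    for b in blobs(w,50):
        if 0<=v<420 and 0<=u<560 and b[v,u]: print(b.sum(),rect(cp,b,X[2]))
E
python3 plan.py 574.3,-289.8,370,76 574.3,-289.8,220,76
```

```text
ob 286 238
774 (array([ 574.2, -289.7]), array([24.9, 24.2]), 120.0)
jar 314 -42
574.3,-289.8,370,76 -> [-0.136  0.033 -0.02 ] [-0.0003 -0.0001 -0.    ] j6~ -0.22
574.3,-289.8,220,76 -> [ 0. -0.  1.] [0. 0. 0.] j6~ -0.22
```

View pics/w5.png

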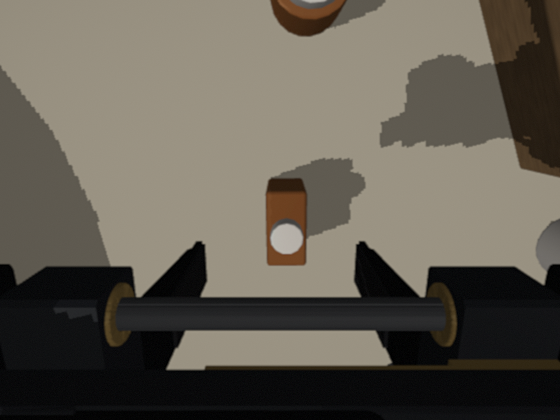

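The oblong bottle (cap at 286,238) is aligned with the tool; descend.

Call:
arm_command(
  rows=[
    [[-0.1,0.033,0,0,0,0,0.6],[-0.136,0.033,0.2,0,0,0,0.6],[-0.136,0.033,0.45,0,0,0,0.6],[-0.136,0.033,0.7,0,0,0,0.6],[-0.136,0.033,0.9,0,0,0,0.6],[-0.136,0.033,0.98,0,0,0,0.6],[-0.136,0.033,0.98,0,0,0,0.6]],
  ],
)

```text
t: 17.02
eef_pos: [574.1, -290.6, 218.3]
tcp_rot: [-3.137, -0.001, 1.326]
ft_force: [0.4, 0.2, -0.4]
opening: 0.803
grip_force: 0.0
```

Call:
arm_command(
  rows=[
    [[0,0,0,0,0,0,0.2],[0,0,0,0,0,0,-0.1],[0,0,0,0,0,0,-0.3],[0,0,0,0,0,0,-1],[0,0,0,0,0,0,-1],[0,0,0,0,0,0,-1],[0,0,0,0,0,0,-1],[0,0,0,0,0,0,-1],[0,0,0,0,0,0,-1]],
  ],
)

```text
t: 17.77
eef_pos: [574.3, -290.9, 221.2]
tcp_rot: [3.141, 0.0, 1.326]
ft_force: [-1.0, 0.5, 5.0]
opening: 0.356
grip_force: 30.0
```

Call:
arm_command(
  rows=[
    [[0,0,-0.1,0,0,0,-1],[0,0,-0.3,0,0,0,-1],[0,0,-0.5,0,0,0,-1],[0,0,-0.7,0,0,0,-1],[0,0,-0.88,0,0,0,-1],[0,0,-0.98,0,0,0,-1],[0,0,-0.98,0,0,0,-1]],
  ],
)

```text
t: 18.35
eef_pos: [574.5, -291.0, 371.2]
tcp_rot: [3.136, 0.002, 1.326]
ft_force: [0.6, 0.2, -1.8]
opening: 0.358
grip_force: 30.0
```

```bash
python3 plan.py 550,-170,370,60 520,-40,370,40 480,70,370,24
```

```text
550,-170,370,60 -> [ 0.743 -0.354  0.005] [0.0009 0.0002 0.0443] j6~ 0.22
520,-40,370,40 -> [ 0.651 -0.607 -0.   ] [ 0.     -0.      0.0556] j6~ 0.8
480,70,370,24 -> [ 0.267 -0.733 -0.   ] [-0.     -0.      0.0444] j6~ 1.3
```

Call:
arm_command(
  rows=[
    [[0.1,-0.05,0,0,0,0.006,-1],[0.27,-0.13,0,0,0,0.017,-1],[0.45,-0.21,0,0,0,0.028,-1],[0.6,-0.28,0,0,0,0.038,-1],[0.743,-0.354,0,0,0,0.0443,-1]],
  ],
)

```text
t: 18.77
eef_pos: [549.3, -168.6, 366.1]
tcp_rot: [-3.139, 0.0, 1.044]
ft_force: [-0.7, -0.0, -1.7]
opening: 0.358
grip_force: 30.0
```

Call:
arm_command(
  rows=[
    [[0.16,-0.15,0,0,0,0.014,-1],[0.32,-0.3,0,0,0,0.028,-1],[0.49,-0.45,0,0,0,0.042,-1],[0.651,-0.607,0,0,0,0.0556,-1]],
  ],
)

```text
t: 19.1
eef_pos: [519.2, -38.4, 366.4]
tcp_rot: [-3.14, 0.001, 0.693]
ft_force: [1.0, 0.2, -1.7]
opening: 0.359
grip_force: 30.0
```

Call:
arm_command(
  rows=[
    [[0.07,-0.18,0,0,0,0.012,-1],[0.14,-0.38,0,0,0,0.025,-1],[0.21,-0.57,0,0,0,0.037,-1],[0.25,-0.68,0,0,0,0.0444,-1],[0.267,-0.733,0,0,0,0.0444,-1],[0.267,-0.733,0,0,0,0.0444,-1],[0.267,-0.733,0,0,0,0.0444,-1],[0.267,-0.733,0,0,0,0.0444,-1]],
  ],
)

```text
t: 19.77
eef_pos: [480.3, 69.3, 367.4]
tcp_rot: [3.141, 0.0, 0.419]
ft_force: [0.8, 0.1, -1.7]
opening: 0.356
grip_force: 30.0
```

```bash
python3 - <<'E'
from h import *
s=state(); p,d=read_camera("wrist"); cp=campose("wrist",s)
cv2.imwrite("pics/w6.png",p[...,::-1]); 
u,v=proj(cp,[472,108.5,4])[0].astype(int); print(u,v)
for b in blobs(p.max(2)<60,100):
    if b[v,u]: print(b.sum(),rect(cp,b,4))
E
python3 plan.py 472,108.5,370,24 472,108.5,226,24
```

```text
238 182
2531 (array([473.1, 108.9]), array([67.2, 36.4]), 24.1)
472,108.5,370,24 -> [ 0.056 -0.262 -0.017] [ 0.  0. -0.] j6~ 1.38
472,108.5,226,24 -> [ 0.   -0.    0.96] [0. 0. 0.] j6~ 1.38
```

View pics/w6.png

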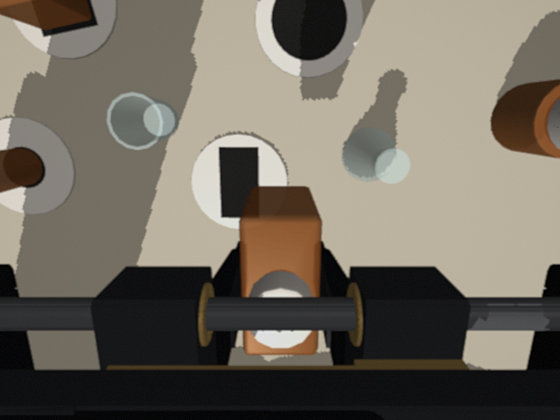

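Call:
arm_command(
  rows=[
    [[0.03,-0.12,0.02,0,0,0,-1],[0.05,-0.265,0.15,0,0,0,-1],[0.05,-0.265,0.35,0,0,0,-1],[0.05,-0.265,0.56,0,0,0,-1],[0.05,-0.265,0.76,0,0,0,-1],[0.05,-0.265,0.88,0,0,0,-1],[0.05,-0.265,0.91,0,0,0,-1],[0.05,-0.265,0.91,0,0,0,-1],[0.05,-0.265,0.91,0,0,0,-1]],
  ],
)

```text
t: 20.57
eef_pos: [471.1, 109.0, 231.9]
tcp_rot: [3.141, -0.0, 0.418]
ft_force: [0.6, -0.9, -1.3]
opening: 0.359
grip_force: 30.0
```

Call:
arm_command(
  rows=[
    [[0.005,0,0.025,0,0,0,-1],[0.005,0,0.042,0,0,0,-1],[0.005,0,0.042,0,0,0,-1],[0.005,0,0.042,0,0,0,-1],[0.005,0,0.042,0,0,0,-1]],
  ],
)

```text
t: 20.98
eef_pos: [471.3, 109.8, 225.4]
tcp_rot: [3.141, -0.001, 0.419]
ft_force: [-0.3, 0.4, -1.1]
opening: 0.355
grip_force: 30.0
```

Call:
arm_command(
  rows=[
    [[0,0,0,0,0,0,-0.25],[0,0,0,0,0,0,-0.15],[0,0,0,0,0,0,0],[0,0,0,0,0,0,0.15],[0,0,0,0,0,0,0.15],[0,0,0,0,0,0,0.15],[0,0,0,0,0,0,0.15]],
  ],
)

```text
t: 21.57
eef_pos: [471.3, 109.8, 225.0]
tcp_rot: [3.142, -0.0, 0.419]
ft_force: [0.4, -0.6, -0.5]
opening: 0.574
grip_force: 0.0
```

Call:
arm_command(
  rows=[
    [[0,0,-0.1,0,0,0,0.15],[0,0,-0.3,0,0,0,0.15],[0,0,-0.55,0,0,0,0.15],[0,0,-0.8,0,0,0,0.15],[0,0,-0.96,0,0,0,0.15],[0,0,-0.96,0,0,0,0.15],[0,0,-0.96,0,0,0,0.15]],
  ],
)

```text
t: 22.15
eef_pos: [471.0, 109.8, 370.0]
tcp_rot: [3.141, -0.003, 0.419]
ft_force: [-0.1, 0.0, -0.4]
opening: 0.577
grip_force: 0.0
```

```bash
python3 plan.py 560,0,370,24 620,-90,370,24
```

```text
560,0,370,24 -> [0.244 0.91  0.002] [ 0.0002 -0.0004  0.    ] j6~ 1.15
620,-90,370,24 -> [0.121 0.711 0.   ] [0. 0. 0.] j6~ 1.01
```

Call:
arm_command(
  rows=[
    [[0.06,0.23,0,0,0,0,1],[0.12,0.46,0,0,0,0,1],[0.18,0.69,0,0,0,0,1],[0.244,0.91,0,0,0,0,1]],
  ],
)

```text
t: 22.48
eef_pos: [560.9, -1.4, 367.4]
tcp_rot: [-3.14, 0.002, 0.419]
ft_force: [0.6, 0.1, 0.3]
opening: 0.799
grip_force: 0.0
```

Call:
arm_command(
  rows=[
    [[0.04,0.23,0,0,0,0,1],[0.08,0.46,0,0,0,0,1],[0.11,0.63,0,0,0,0,1],[0.121,0.711,0,0,0,0,1],[0.121,0.711,0,0,0,0,1],[0.121,0.711,0,0,0,0,1],[0.121,0.711,0,0,0,0,1]],
  ],
)

```text
t: 23.07
eef_pos: [619.5, -88.9, 368.4]
tcp_rot: [-3.141, 0.001, 0.419]
ft_force: [-0.5, -0.0, 0.0]
opening: 0.999
grip_force: 0.0
```

```bash
python3 - <<'E'
from h import *
s=state(); p,d=read_camera("wrist"); cp=campose("wrist",s)
cv2.imwrite("pics/w7.png",p[...,::-1]); hsv=cv2.cvtColor(p,cv2.COLOR_RGB2HSV)
w=(hsv[...,1]<35)&(hsv[...,2]>110); X=[637.1,-109.9,83]
u,v=proj(cp,X)[0].astype(int); print(u,v)
for b in blobs(w,50):
    if b[v,u]: print(b.sum(),rect(cp,b,X[2]))
E
python3 plan.py 637.1,-109.9,370,24 637.1,-109.9,220,24
```

```text
313 202
3457 (array([ 637. , -110.4]), array([51.4, 50.5]), 49.9)
637.1,-109.9,370,24 -> [ 0.049  0.176 -0.008] [-0.0001  0.0001  0.0002] j6~ 0.98
637.1,-109.9,220,24 -> [ 0. -0.  1.] [0. 0. 0.] j6~ 0.98
```

View pics/w7.png

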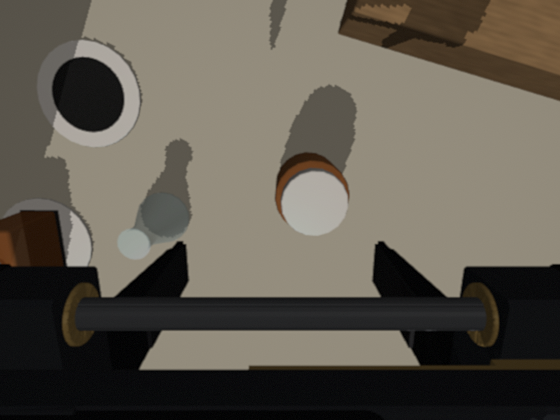

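Jar cap centre at (313,202) agrees with the first measurement; flask and box are clear of the fingers.

Call:
arm_command(
  rows=[
    [[0.03,0.12,0,0,0,0,1],[0.05,0.177,0.1,0,0,0,1],[0.05,0.177,0.35,0,0,0,1],[0.05,0.177,0.6,0,0,0,1],[0.05,0.177,0.83,0,0,0,1],[0.05,0.177,0.96,0,0,0,1],[0.05,0.177,0.99,0,0,0,1],[0.05,0.177,0.99,0,0,0,1]],
  ],
)

```text
t: 23.78
eef_pos: [637.5, -110.3, 219.7]
tcp_rot: [-3.14, 0.002, 0.42]
ft_force: [-0.7, -0.4, -0.1]
opening: 1.003
grip_force: 0.0
```

Call:
arm_command(
  rows=[
    [[0,0,0,0,0,0,0.7],[0,0,0,0,0,0,0.5],[0,0,0,0,0,0,0.3],[0,0,0,0,0,0,-1],[0,0,0,0,0,0,-1],[0,0,0,0,0,0,-1],[0,0,0,0,0,0,-1],[0,0,0,0,0,0,-1],[0,0,0,0,0,0,-1]],
  ],
)

```text
t: 24.53
eef_pos: [637.8, -111.2, 221.1]
tcp_rot: [3.141, -0.0, 0.419]
ft_force: [-1.9, 1.3, 5.9]
opening: 0.648
grip_force: 30.0
```

Call:
arm_command(
  rows=[
    [[0,0,-0.1,0,0,0,-1],[0,0,-0.3,0,0,0,-1],[0,0,-0.5,0,0,0,-1],[0,0,-0.7,0,0,0,-1],[0,0,-0.88,0,0,0,-1],[0,0,-0.98,0,0,0,-1],[0,0,-0.98,0,0,0,-1]],
  ],
)

```text
t: 25.12
eef_pos: [637.9, -111.3, 370.9]
tcp_rot: [3.138, -0.004, 0.419]
ft_force: [0.5, -0.4, -2.2]
opening: 0.651
grip_force: 30.0
```

```bash
python3 plan.py 634,20,370,24 630,108.5,370,24 630,108.5,226,24
```

```text
634,20,370,24 -> [ 0.332 -0.811  0.005] [ 0.0006 -0.0006 -0.    ] j6~ 1.18
630,108.5,370,24 -> [ 0.216 -0.55  -0.   ] [0. 0. 0.] j6~ 1.32
630,108.5,226,24 -> [ 0.   -0.    0.96] [0. 0. 0.] j6~ 1.32
```

Call:
arm_command(
  rows=[
    [[0.05,-0.12,0,0,0,0,-1],[0.13,-0.31,0,0,0,0,-1],[0.22,-0.54,0,0,0,0,-1],[0.332,-0.811,0,0,0,0,-1]],
  ],
)

```text
t: 25.45
eef_pos: [633.5, 18.1, 365.6]
tcp_rot: [-3.141, 0.002, 0.417]
ft_force: [0.6, 1.5, -2.9]
opening: 0.645
grip_force: 30.0
```

Call:
arm_command(
  rows=[
    [[0.08,-0.2,0,0,0,0,-1],[0.16,-0.4,0.03,0,0,0,-1],[0.2,-0.52,0.2,0,0,0,-1],[0.216,-0.55,0.42,0,0,0,-1],[0.216,-0.55,0.64,0,0,0,-1],[0.216,-0.55,0.82,0,0,0,-1],[0.216,-0.55,0.89,0,0,0,-1],[0.216,-0.55,0.9,0,0,0,-1],[0.216,-0.55,0.9,0,0,0,-1]],
  ],
)

```text
t: 26.2
eef_pos: [630.1, 106.2, 232.0]
tcp_rot: [-3.141, 0.001, 0.419]
ft_force: [0.5, -0.1, -1.3]
opening: 0.65
grip_force: 30.0
```

```bash
python3 plan.py 630.3,108.2,225.2,24
```

```text
630.3,108.2,225.2,24 -> [ 0.007 -0.012  0.046] [-0.      0.0002 -0.    ] j6~ 1.32
```

Call:
arm_command(
  rows=[
    [[0.005,-0.008,0.025,0,0,0,-1],[0.005,-0.008,0.044,0,0,0,-1],[0.005,-0.008,0.044,0,0,0,-1],[0.005,-0.008,0.044,0,0,0,-1],[0.005,-0.008,0.044,0,0,0,-1]],
  ],
)

```text
t: 26.62
eef_pos: [630.2, 107.7, 226.6]
tcp_rot: [3.141, -0.001, 0.419]
ft_force: [0.4, 0.1, -2.4]
opening: 0.645
grip_force: 30.0
```

Call:
arm_command(
  rows=[
    [[0,0,0,0,0,0,0.33],[0,0,0,0,0,0,0.45],[0,0,0,0,0,0,0.6],[0,0,0,0,0,0,0.75],[0,0,0,0,0,0,0.8],[0,0,0,0,0,0,0.8],[0,0,0,0,0,0,0.8]],
  ],
)

```text
t: 27.2
eef_pos: [630.2, 107.8, 225.9]
tcp_rot: [3.141, -0.0, 0.419]
ft_force: [-0.3, -0.5, 0.4]
opening: 0.896
grip_force: 0.0
```

Call:
arm_command(
  rows=[
    [[0,0,-0.1,0,0,0,0.8],[0,0,-0.3,0,0,0,0.8],[0,0,-0.55,0,0,0,0.8],[0,0,-0.8,0,0,0,0.8],[0,0,-0.96,0,0,0,0.8],[0,0,-0.96,0,0,0,0.8]],
  ],
)

```text
t: 27.7
eef_pos: [630.4, 107.9, 375.6]
tcp_rot: [3.139, -0.008, 0.419]
ft_force: [0.2, 0.3, 0.1]
opening: 0.9
grip_force: 0.0
```

Call:
arm_command(
  rows=[
    [[-0.25,0,-0.2,0,0,0,0.8],[-0.5,0,-0.4,0,0,0,0.8],[-0.75,0,-0.4,0,0,0,0.8],[-0.9,0,-0.4,0,0,0,0.8],[-0.9,0,-0.4,0,0,0,0.8],[-0.9,0,-0.4,0,0,0,0.8],[-0.9,0,-0.4,0,0,0,0.8]],
  ],
)

```text
t: 28.28
eef_pos: [507.3, 52.9, 429.8]
tcp_rot: [3.141, -0.0, 0.419]
ft_force: [-0.5, -0.5, -1.1]
opening: 0.902
grip_force: 0.0
```

Run:
```python
from h import *
s=state(); p,d=read_camera("wrist"); cp=campose("wrist",s); print(s["eef_pos"])
hsv=cv2.cvtColor(p,cv2.COLOR_RGB2HSV); cv2.imwrite("pics/w8.png",p[...,::-1])
w=(hsv[...,1]<40)&(hsv[...,2]>95)
for n,X in dict(jar=[630,108.5,87],sq=[557.7,309.3,91],ob=[472.5,108.7,89],sl=[402,303.4,91]).items():
    u,v=proj(cp,X)[0].astype(int); print(n,u,v)
    if 0<=v<420 and 0<=u<560:
        for b in blobs(w,50):
            if b[v,u]: print(b.sum(),rect(cp,b,X[2]))
for n in ("side","top"):
    q,d=read_camera(n); np.savez(n+"1.npz",p=q)
    if n=="side": cv2.imwrite("pics/side1.png",cv2.resize(q[170:330,200:400,::-1],None,fx=3.5,fy=3.5,interpolation=cv2.INTER_CUBIC))
```

```text
[507.27652769  52.91811896 429.78243488]
jar 278 37
120369 (array([560.6,  64.1]), array([544.3, 264.7]), 114.0)
sq 13 14
120369 (array([560.7,  64.4]), array([537.6, 261.4]), 114.0)
ob 208 206
120369 (array([560.7,  64.2]), array([541. , 263.1]), 114.0)
sl -19 190
```

View pics/w8.png

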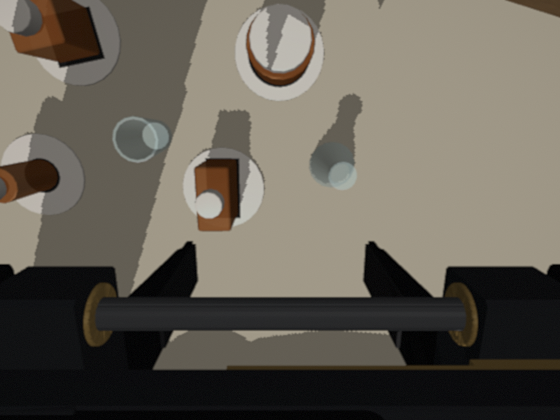

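View pics/side1.png

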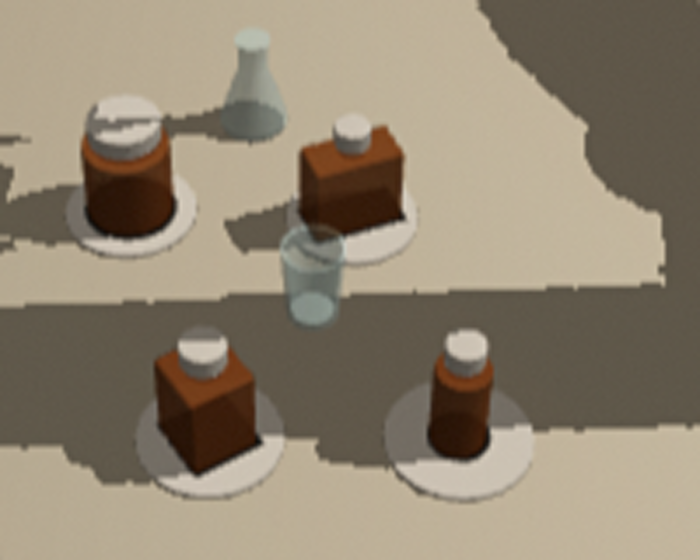

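All four stand upright on their footprints. The caps lie within a few pixels of where the pad centres predict them (oblong at 209,205 against 208,206; jar at 281,37 against 278,37). The beaker and flask have not moved.

```bash
python3 -c "
from cell import *
print(job_done())"
```

```text
the job is handed in; nothing more can be done
None
```

All four amber standards were placed upright on their matching pads, centred and aligned by the final camera check. The beaker and flask were left standing, and the job was handed in at about 28 s; the hand-in returned no verdict.

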